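Clip the upper wheel onto its spindle

ROBOT

A 6-joint arm with a two-finger parallel gripper is mounted at the origin on the work surface. World frame = base frame: x ahead of the robot, y to its left, z up, the work surface at z = 0. Lengths are in mm, angles in rad, forces in N, time in s.
With the tool pointing down it reaches from about 350 to 975 mm from the base axis. Payload 7.1 kg.
Tool frame: the origin (TCP) lies at the very end of the fingers, on their centre line; the grasp point (between the pads) lies 19 mm behind it; z points along the fingers, y is the direction in which the jaws open and shut (so a half turn about z gives the same grasp; the last joint's range is limited). The gripper opens to 88 mm and grips with 3 to 60 N. Pads are 20 mm wide; open, the fingers measure 115 mm over their backs; the gripper's body (75 mm by 178 mm) begins 61 mm behind the grasp point.
Start: joints at [1.253, 0.423, 1.63, -0, 1.089, -0.019], TCP at [183.952, 597.299, 222.675] pointing down, gripper open.
Joint ranges: [-3, 3], [-0.9, 2.11], [0.09, 2.58], [-1.31, 4.45], [0.11, 2.69], [-2.54, 2.54]. Speed limits (rad/s): [2.39, 2.39, 3.01, 3.14, 3.14, 3.14].

INTERFACE

Orientations are given as a rotation vector (axis times angle).
In Python, from workcell import monitor, vision, order, find_in, regions_of, place_of gives the robot as it stands. The module is installed in compiled form; this text tells all that it offers.
- The arm moves only by the tool carry_out, never from a script. Its argument "targets" is a list of rows, each a list of 3 entries, a list of its own where there are three numbers: the turn, a rotation vector about the world's x, y, z in degrees, then the shift along the world's x, y, z in mm, then the finger opening in mm, from 0 to 87.8. In form: [[[rx, ry, rz], [x, y, z], hand], ...]. A call has 1 to 10 rows; each row is the pose to reach, as a shift and turn from the pose commanded when the call began; what a row does not reach only later rows make up. A row lasts 1/12 s, in which the tool goes at most 41.7 mm and 7.16 degrees, less where a joint would pass 70% of its speed; a pose out of reach is approached as far as the arm can. A call with a gripper value outside its range is refused whole. The fingers move at their own pace and stop on an object; the grip force is fixed at half the most. Time passes only in rows, so rows that repeat a pose let the fingers close. It gives the time, the measured TCP pose, the force and the opening at its end, in the units of the state.
- monitor.get_obs(): the state, without advancing time (a new reading comes with each control period).
- vision.get_image(name): name is "scene" or "top" or "wrist"; returns the picture (480x640x3 uint8, red, green, blue); there is no depth.
- vision.camera_model(name): a dict with "K" (3x3 intrinsics, pixels), "rvec" (rotation vector, rad) and "tvec" (3), from world to camera coordinates, as OpenCV has them. Camera axes: x right, y down, z forward; pixel columns grow to the right and rows downward; lengths in mm; the calibration is good to about 2 mm. The wrist camera is an equidistant fisheye: a pixel r from the principal point sees the ray r / f radians off the axis. A picture is of the moment at which its call begins: read the wrist's pose just before it. camera_model takes no time and is no camera call; for the wrist camera it gives the pose at the moment of the call.
- order.close_job(): hands the job in, once; it reports no verdict.
Trained networks look in the newest picture that a camera, given by its name, has taken for a name from the list of things; names that differ only in an ending like _2 or _b are one class to them, and where a whole thing is asked for, a point or a joint stands for the part that bears it (a point fixed in the world has none). Each returns a list of dicts, best first, with "confidence" (0 to 1); they miss things now and then, are a little off and sometimes report something else, mostly with a low value. They report only what shows in the picture. A call takes as long as a camera call. They do not tell look-alikes from the thing itself.
- find_in(query, camera): "point" ([x, y, z] in mm, in the coordinates of the camera as it stood for that picture, good to about 4 mm: the middle of the surface that is visible of it).
- regions_of(query, camera): "mask" (480x640 bool, what is visible of it).
- place_of(query, camera): "point" ([x, y, z] in mm, in the coordinates of the camera as it stood for that picture, good to about 4 mm: a listed point, or the origin of a listed thing).
The state is a dict: "t": time; "qpos": joint angles; "qvel": joint speeds; "joint_torque": joint torques, N m; "ee_pos": TCP position; "orientation": TCP orientation; "ft_force": force on the tool from outside, world axes, zero at the start; "moment": the same for the moment, N m; "width": finger opening in mm.
Only numpy, scipy, OpenCV 4.12 (cv2) and the standard library are available. Lean on these libraries where they do the work, as an engineer would, in place of code of your own. Each camera call takes 0.05 s, during which the arm holds its last target.

TASK

The big green wheel of the panel-wheeling machine lies flat on its stand, and two open horseshoe clips lie loose on its top face. Push the larger clip sideways, mouth first, into the groove of the wheel's spindle until it is fully home, lying flat on the wheel under the spindle's head. Let go of it, and leave the smaller clip where it lies.

Things in the scene. Friction and masses are not known exactly. Their poses are not given: they have to be found in the camera images.
- groove (a point): Spindle axis at the height of the wheel's flat top face, 70 mm above the bench; z up. The fixed green wheel, 220 mm across, lies flat at any yaw. From its centre the spindle rises: first the groove, a neck 16 mm thick and 10 mm high, then a head 26 mm across ending 24 mm above the face. A loose washer lies on the face too. The 140 mm wheel elsewhere has its clip already on: not part of the job.
- clip_lug (a point): Larger clip (loose steel, 70 g): middle of its upright lug, 22 mm above the clip's underside. Lug 16 mm long (x), 12 mm wide (y), 44 mm tall, to pinch across its width or push from behind. x points from the lug to the clip's mouth, z up. It starts flat on the wheel, eye 45 to 60 mm from the spindle's axis, mouth towards the spindle within 35 degrees.
- clip_eye (a point): Larger clip: centre of its eye at its underside, 31 mm ahead (+x) of the lug's middle; axes as the lug's. A flat horseshoe 6 mm thick, 38 mm wide, eye 18 mm across, open to +x by an 18 mm slot that flares at the tips, which reach 18 mm ahead of this point. The lug's back is 39 mm behind it. Home, this point lies on the spindle's axis.
- small_clip_mid (a point): Smaller clip, loose steel, too small for this spindle: same shape, 23 mm wide, 11 mm eye, lug 26 mm tall. Point at the centre of its eye, 3 mm above its underside. It lies flat on the wheel, beyond the spindle from the larger clip, and stays there.
Mind the look-alikes: they are no part of the job. Leave any pink or yellow look-alike of the part that bears clip_lug alone.

How it is judged (in metres and radians):
At the end, for the whole second after the job is handed in: The larger clip sits in the spindle groove: the centre of its eye within 8 mm of the spindle's axis, its underside on the wheel's face (no more than 5 mm above it, within 10 degrees of flat), and the smaller clip has stayed within 30 mm of where it lay (horizontal distance between clip_eye and groove below 0.008 m and z of clip_eye in the frame of groove between -0.004 and 0.005 m and angle between clip_eye's own z axis and vertical below 0.17 rad and distance of small_clip_mid from where it was at the start of the episode below 0.03 m); the robot touches nothing.
It fails at once if the smaller clip is moved by more than 30 mm (distance of small_clip_mid from where it was at the start of the episode above 0.03 m).
It also fails if it takes over 34 s, if anything falls off the work surface, if the arm or the gripper's body presses on something with over 40 N, if the wrist force passes 120 N, or if a joint passes its speed limit or range.

## Working session

There is one attempt and no reset: what is moved stays moved. The work goes in short steps, Python scripts to look and compute and a tool call to move; the robot and the scene stay as the last step left them, time stands still between calls to the robot, and variables do not carry over. Pictures are saved under pics/ and viewed, and the job is handed in when it is done.

Besides the shell and the picture viewer there is one more tool, called as name(argument=value, ...) on one line, values as JSON. carry_out: Moves the arm, as the interface text tells. Its arguments: {"type":"object","properties":{"targets":{"type":"array","items":{"type":"array"}}},"required":["targets"]}

```bash
mkdir -p pics; cat > h.py <<'E'
import numpy as np,cv2
from workcell import monitor, vision, order, find_in, regions_of, place_of
def w(cam,p):
    m=vision.camera_model(cam);R=cv2.Rodrigues(np.array(m['rvec'],float))[0]
    return R.T@(np.array(p,float)-np.array(m['tvec'],float).ravel())
def pix(cam,P):
    m=vision.camera_model(cam);return cv2.projectPoints(np.array(P,float).reshape(-1,1,3),np.array(m['rvec'],float),np.array(m['tvec'],float),np.array(m['K'],float),None)[0].reshape(-1,2)
def ray(cam,uv,z):
    m=vision.camera_model(cam);R=cv2.Rodrigues(np.array(m['rvec'],float))[0];c=-R.T@np.array(m['tvec'],float).ravel()
    d=R.T@np.linalg.inv(np.array(m['K']))@np.array([uv[0],uv[1],1.]);return c+d*(z-c[2])/d[2]
E
python3 - <<'E'
from h import *
for c in ('scene','top'):
    im=vision.get_image(c);cv2.imwrite(f'pics/{c}1.png',im[:,:,::-1])
    for q in ('groove','clip_lug','clip_eye','small_clip_mid'):
        for d in place_of(q,c)[:5]:
            P=w(c,d['point']);print(c,q,round(d['confidence'],2),P.round(),pix(c,P).round())
o=monitor.get_obs();print(o['t'],o['ee_pos'],o['orientation'],o['ft_force'])
E
```

```text
scene groove 0.72 [507. -24.  70.] [[292. 205.]]
scene clip_lug 0.7 [570. -84.  87.] [[263. 236.]]
scene clip_lug 0.56 [ 559. -269.   17.] [[136. 300.]]
scene clip_lug 0.55 [ 766. -141.   15.] [[266. 401.]]
scene clip_eye 0.88 [ 561. -240.    3.] [[160. 301.]]
scene clip_eye 0.61 [ 737. -129.    1.] [[271. 383.]]
top groove 0.69 [519. -27.  71.] [[330. 288.]]
top groove 0.6 [489.  27.  76.] [[293. 307.]]
top clip_lug 0.86 [ 559. -267.   21.] [[473. 268.]]
top clip_lug 0.76 [ 769. -138.   19.] [[395. 146.]]
top clip_lug 0.74 [567. -81.  90.] [[367. 255.]]
top clip_eye 0.98 [ 738. -129.    1.] [[388. 166.]]
top clip_eye 0.85 [549. -54.  71.] [[347. 268.]]
top clip_eye 0.74 [ 556. -238.   -0.] [[451. 271.]]
top small_clip_mid 0.48 [488.  29.  77.] [[292. 307.]]
0.5 [183.94588578 597.28180154 222.63375757] [-4.67576727e-01 -3.10659350e+00  8.53565269e-05] [-0.56547241 -0.37915903 -0.07348283]
```

```bash
python3 - <<'E'
import cv2
a=cv2.imread('pics/top1.png');b=cv2.imread('pics/scene1.png')
cv2.imwrite('pics/topc.png',cv2.resize(a[190:350,230:430],None,fx=4,fy=3.75,interpolation=2)[:600])
cv2.imwrite('pics/scenec.png',cv2.resize(b[130:280,190:390],None,fx=4,fy=4,interpolation=2))
E
```

```text
(no output)
```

View pics/top1.png

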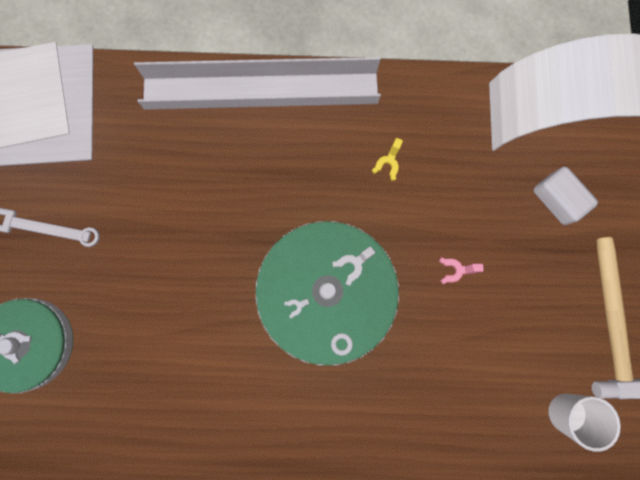

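View pics/topc.png

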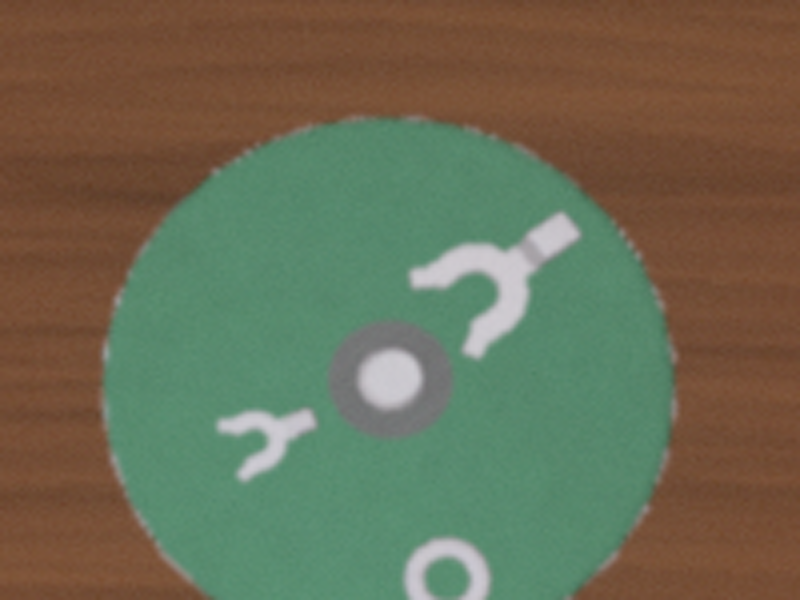

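View pics/scenec.png

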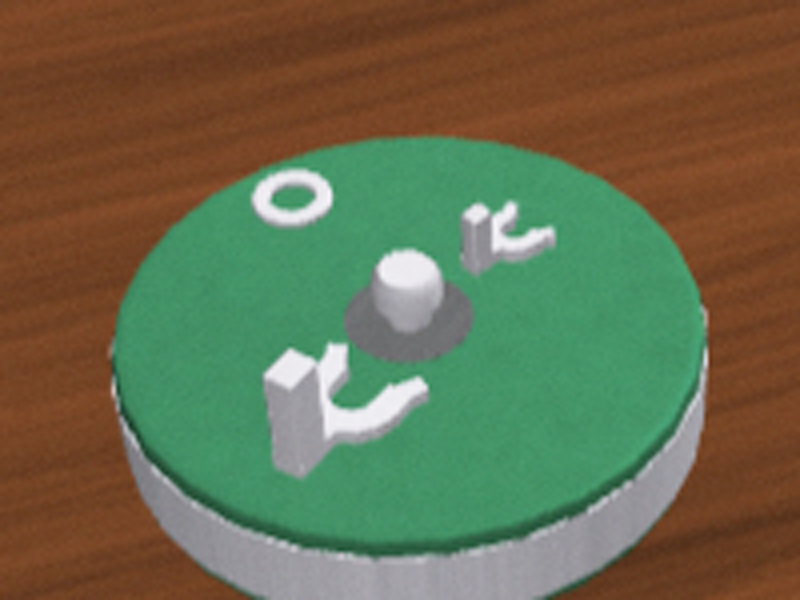

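View pics/scene1.png

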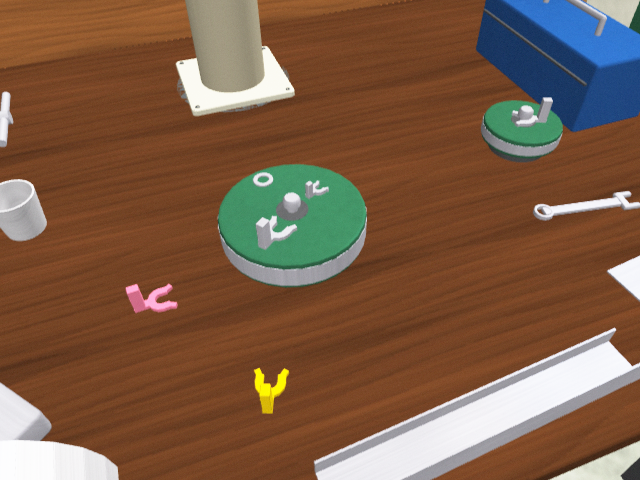

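Big steel clip at top px (355,264), lug top (369,253). Confusable with it: pink (460,270), yellow (388,162), the small steel clip (295,307), and the clip on the small wheel (12,345). By the description, my choice is the steel clip on the big wheel at (355,264), and the crop confirms it is the larger of the two. Next I refine its position.

```bash
python3 - <<'E'
from h import *
def c(u,v,z):return ray('top',(u/4+230-.375,v/3.75+190-.37),z)
im=cv2.imread('pics/top1.png').astype(int)
g=((im[:,:,1]>im[:,:,2]+25)).astype(np.uint8);g[:, :200]=0
n,l,s,cc=cv2.connectedComponentsWithStats(g);k=1+np.argmax(s[1:,4]);
cs=cv2.findContours((l==k).astype(np.uint8),0,1)[0];cn=max(cs,key=len).reshape(-1,2)
P=np.array([ray('top',p,70)[:2] for p in cn]);e=cv2.minEnclosingCircle(P.astype(np.float32));print('wheel',e,cv2.fitEllipse(P.astype(np.float32)))
print('collar',c(391,379,70),'head',c(391,379,94))
L=np.mean([c(*p,114) for p in [(566,211),(581,236),(545,264),(528,240)]],0);print('lug',L)
for p in [(566,211),(581,236),(545,264),(528,240)]:print(c(*p,114).round(1))
# clip tips
print('tips',c(412,278,76),c(472,356,76), 'eye',c(470,296,76))
print('small lug',c(309,419,102),'small eye',c(258,438,76))
m=vision.camera_model('top');R=cv2.Rodrigues(np.array(m['rvec']))[0];print(-R.T@np.array(m['tvec']).ravel())
E
```

```text
wheel ((513.428466796875, -22.956457138061523), 107.94210815429688) ((513.3888549804688, -23.03011703491211), (213.54934692382812, 213.67922973632812), 123.71106719970703)
collar [513.80927165 -23.73433381  70.        ] head [512.62161916 -22.64433956  94.        ]
lug [567.20129947 -79.86593683 114.        ]
[577.7 -83.8 114. ]
[568.1 -89.3 114. ]
[556.9 -76.3 114. ]
[566.  -70.1 114. ]
tips [554.4831134  -30.64159991  76.        ] [523.51059521 -53.90319009  76.        ] eye [547.74129466 -52.84238514  76.        ]
small lug [496.19932276   6.95410743 102.        ] small eye [488.85073056  25.82341882  76.        ]
[480.81883006   6.54337091 736.66857594]
```

carry_out(targets=[[[0,0,-35],[383,-677,0],50],[[0,0,-35],[383,-677,0],50],[[0,0,-35],[383,-677,0],50],[[0,0,-35],[383,-677,0],50],[[0,0,-35],[383,-677,0],50],[[0,0,-35],[383,-677,0],50],[[0,0,-35],[383,-677,0],50],[[0,0,-35],[383,-677,0],50],[[0,0,-35],[383,-677,0],50],[[0,0,-35],[383,-677,0],50]])

```text
t: 1.33
ee_pos: [389.8, 232.9, 223.0]
orientation: [1.379, 2.822, 0.001]
ft_force: [1.1, 0.1, -0.4]
width: 49.7
```

carry_out(targets=[[[0,0,0],[177.5,-313,0],50],[[0,0,0],[177.5,-313,0],50],[[0,0,0],[177.5,-313,0],50],[[0,0,0],[177.5,-313,0],50],[[0,0,0],[177.5,-313,0],50],[[0,0,0],[177.5,-313,0],50],[[0,0,0],[177.5,-313,0],50],[[0,0,0],[177.5,-313,0],50],[[0,0,0],[177.5,-313,0],50],[[0,0,0],[177.5,-313,0],50]])

```text
t: 2.17
ee_pos: [569.2, -82.7, 222.9]
orientation: [1.384, 2.817, -0.0]
ft_force: [-0.4, -0.5, 0.1]
width: 50.1
```

```bash
python3 - <<'E'
from h import *
o=monitor.get_obs();print(o['t'],o['ee_pos'],o['orientation'],o['ft_force'])
m=vision.camera_model('wrist');print(m)
im=vision.get_image('wrist');cv2.imwrite('pics/w1.png',im[:,:,::-1])
for q in ('groove','clip_lug','clip_eye','small_clip_mid'):
    for d in place_of(q,'wrist')[:4]: print(q,round(d['confidence'],2),w('wrist',d['point']).round(1))
E
```

```text
2.1667 [569.15778009 -82.70376484 222.89783745] [ 1.38448030e+00  2.81696226e+00 -2.05307927e-04] [-0.44506211 -0.50653831  0.113167  ]
{'K': array([[371.64829954,   0.        , 317.10327187],
       [  0.        , 371.64829954, 230.56076147],
       [  0.        ,   0.        ,   1.        ]]), 'rvec': array([-2.74500814, -0.93577188, -0.1221068 ]), 'tvec': array([-400.70771368, -430.46842883,  284.81218278])}
clip_eye 0.7 [546.4 -50.5  68. ]
clip_eye 0.52 [ 554.  -230.6   -2.7]
small_clip_mid 0.59 [484.2  31.2  72.5]
```

View pics/w1.png

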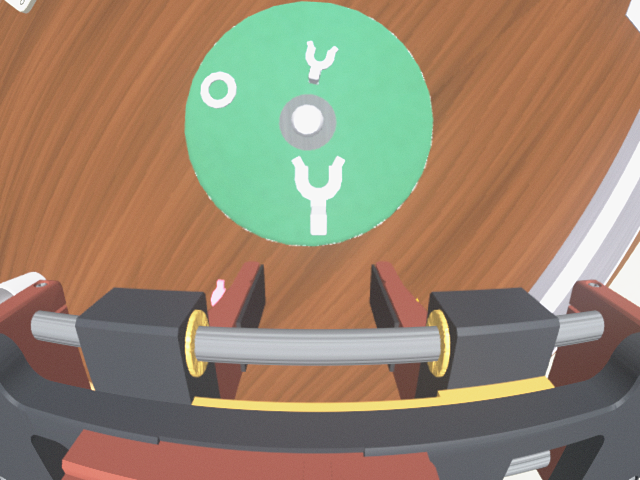

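```bash
cat >> h.py <<'E'
def fray(uv,z):
    m=vision.camera_model('wrist');K=np.array(m['K']);R=cv2.Rodrigues(np.array(m['rvec'],float))[0];c=-R.T@np.array(m['tvec'],float).ravel()
    x=(uv[0]-K[0,2])/K[0,0];y=(uv[1]-K[1,2])/K[1,1];t=np.hypot(x,y)
    d=R.T@np.array([x/t*np.sin(t),y/t*np.sin(t),np.cos(t)]);return c+d*(z-c[2])/d[2]
E
python3 - <<'E'
from h import *
im=cv2.imread('pics/w1.png');cv2.imwrite('pics/w1c.png',cv2.resize(im[90:250,240:400],None,fx=3.75,fy=3.75,interpolation=2))
i=im.astype(int);g=(i[:,:,1]>i[:,:,2]+40).astype(np.uint8);n,l,s,_=cv2.connectedComponentsWithStats(g);k=1+np.argmax(s[1:,4])
cn=max(cv2.findContours((l==k).astype(np.uint8),0,1)[0],key=len).reshape(-1,2)
print(cv2.fitEllipse(np.array([fray(p,70)[:2] for p in cn],np.float32)))
E
```

```text
((509.8477783203125, -18.24406623840332), (213.52450561523438, 213.65977478027344), 79.83545684814453)
```

View pics/w1c.png

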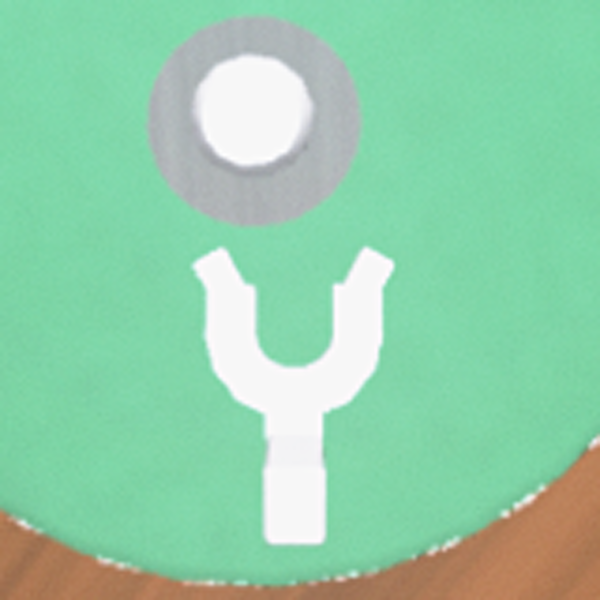

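```bash
python3 - <<'E'
from h import *
def c(u,v,z):return fray((u/3.75+240-.37,v/3.75+90-.37),z)
print('collar',c(254,121,70),'head',c(252,109,94))
C=[c(264,469,114),c(327,469,114),c(326,545,114),c(264,545,114)];L=np.mean(C,0);print('lug',L)
d=(C[0]+C[1]-C[2]-C[3])[:2]/2;print(d,np.degrees(np.arctan2(d[1],d[0])))
T=(c(210,258,76)+c(378,258,76))/2;E=c(294,327,76);print('tipmid',T,'eye',E)
for q in (T,E):
  d=(q-L)[:2];print(np.linalg.norm(d),np.degrees(np.arctan2(d[1],d[0])))
d=(c(294,327,76)-c(296,436,76))[:2];print(np.degrees(np.arctan2(d[1],d[0])))
d=(c(229,285,76)-c(359,285,76))[:2];print(np.degrees(np.arctan2(d[1],d[0]))-90)
m=vision.camera_model('wrist');R=cv2.Rodrigues(np.array(m['rvec'],float))[0];print(-R.T@np.array(m['tvec'],float).ravel())
E
```

```text
collar [510.07244297 -18.42649016  70.        ] head [509.31339555 -17.13207311  94.        ]
lug [565.17397343 -74.37919174 114.        ]
[-9.51841703 12.34798165] 127.62676096367689
tipmid [535.86563482 -37.03839148  76.        ] eye [545.36198571 -49.21326873  76.        ]
47.46908547495566 128.12793596493194
32.02871427615899 128.2117512901344
129.01855205628073
-232.0387136020761
[524.54248133 -24.09255018 384.33297583]
```

carry_out(targets=[[[0,0,0],[-1,2,-40],50],[[0,0,0],[-1,2,-80],50],[[0,0,0],[-1,2,-100],50],[[0,0,0],[-1,2,-100],50],[[0,0,0],[-1,2,-100],50]])

```text
t: 2.83
ee_pos: [564.8, -75.2, 122.3]
orientation: [-1.377, -2.821, 0.001]
ft_force: [0.2, -0.6, 1.1]
width: 50.0
```

```bash
python3 - <<'E'
from h import *
o=monitor.get_obs();print(o['t'],o['ee_pos'],o['orientation'],o['ft_force'])
im=vision.get_image('wrist');cv2.imwrite('pics/w2.png',im[:,:,::-1])
im=vision.get_image('scene');cv2.imwrite('pics/s2.png',cv2.resize(im[100:280,190:390,::-1],None,fx=3.3,fy=3.3))
print(fray((317,250),114))
E
```

```text
2.8333 [564.79373602 -75.17371854 122.3324803 ] [-1.37701317e+00 -2.82133448e+00  9.87783032e-04] [ 0.24084295 -0.59157906  1.09760106]
[558.49146547 -65.00098111 114.        ]
```

View pics/w2.png

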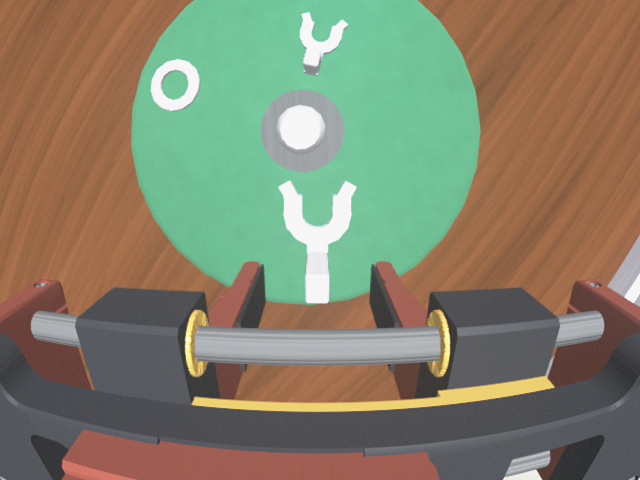

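View pics/s2.png

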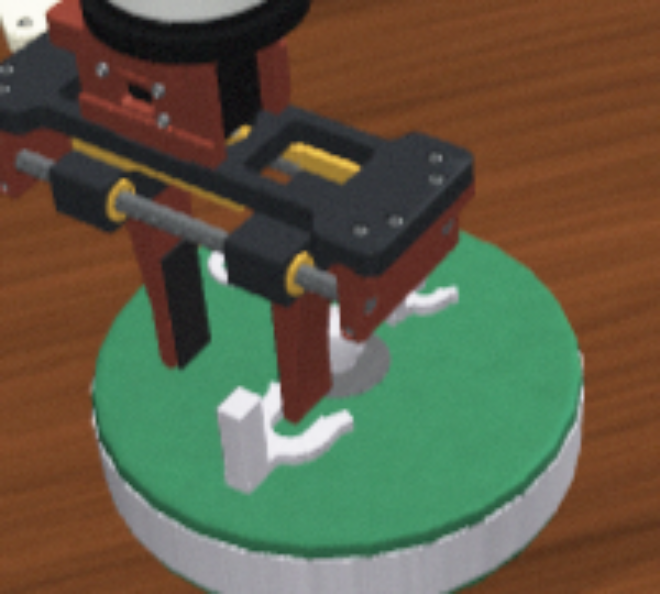

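```bash
python3 - <<'E'
from h import *
im=cv2.imread('pics/w2.png');cv2.imwrite('pics/w2c.png',cv2.resize(im[80:310,220:420],None,fx=2.6,fy=2.6,interpolation=2))
C=[fray(p,114)[:2] for p in [(305,275),(329,275),(329,303),(306,303)]];print(np.round(C,1),np.mean(C,0))
m=vision.camera_model('wrist');R=cv2.Rodrigues(np.array(m['rvec'],float))[0];K=m['K']
o=monitor.get_obs();print(o['ee_pos'])
for P in ([*o['ee_pos'][:2],122.3],[*o['ee_pos'][:2],114]):
  q=R@np.array(P)+np.array(m['tvec']).ravel();t=np.arctan2(np.hypot(q[0],q[1]),q[2]);n=q[:2]/np.hypot(*q[:2]);print(n*t*K[0,0]+K[:2,2])
# finger tip forward edges at z=122.3
for p in [(264,265),(371,265),(240,265),(395,265)]:print(fray(p,122.3))
i=im.astype(int);g=(i[:,:,1]>i[:,:,2]+40).astype(np.uint8);n,l,s,_=cv2.connectedComponentsWithStats(g);k=1+np.argmax(s[1:,4])
E
```

```text
[[561.8 -78.9]
 [571.2 -71.6]
 [580.8 -83.7]
 [571.5 -90.9]] [571.33556016 -81.2680371 ]
[566.71444196 -75.86547165 124.39669115]
[316.63372849 282.53288158]
[316.60746569 276.15261483]
[541.78651071 -84.16313522 122.3       ]
[581.53948961 -53.23446488 122.3       ]
[532.73580057 -91.37344096 122.3       ]
[590.78030377 -46.21385434 122.3       ]
```

View pics/w2c.png

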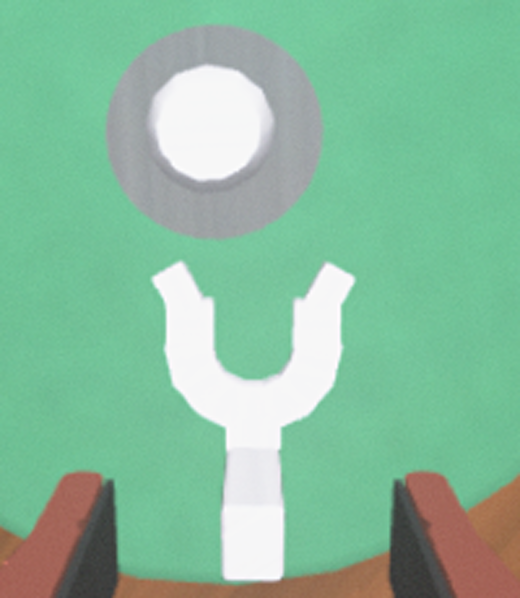

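carry_out(targets=[[[0,0,0],[2,-3.5,-5],50],[[0,0,0],[2,-3.5,-20],50],[[0,0,0],[2,-3.5,-35],50],[[0,0,0],[2,-3.5,-43],50],[[0,0,0],[2,-3.5,-43],50],[[0,0,0],[2,-3.5,-43],50],[[0,0,0],[2,-3.5,-43],50],[[0,0,0],[2,-3.5,-43],50]])

```text
t: 3.6
ee_pos: [568.3, -80.0, 80.7]
orientation: [1.379, 2.821, 0.001]
ft_force: [-0.7, -0.0, 0.1]
width: 49.9
```

```bash
python3 - <<'E'
from h import *
o=monitor.get_obs();print(o['t'],o['ee_pos'],o['orientation'],o['ft_force'])
im=vision.get_image('wrist');cv2.imwrite('pics/w3.png',cv2.resize(im[60:360,160:480,::-1],None,fx=2,fy=2))
im=vision.get_image('scene');cv2.imwrite('pics/s3.png',cv2.resize(im[130:280,190:390,::-1],None,fx=4,fy=4))
E
```

```text
3.6 [568.34565291 -79.99508085  80.67524717] [1.37942851e+00 2.82076083e+00 7.44519864e-04] [-0.67408571 -0.04406167  0.12308152]
```

View pics/w3.png

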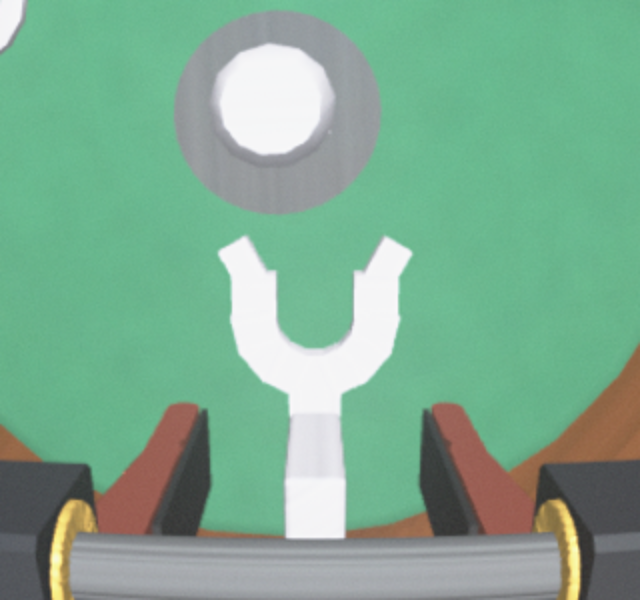

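View pics/s3.png

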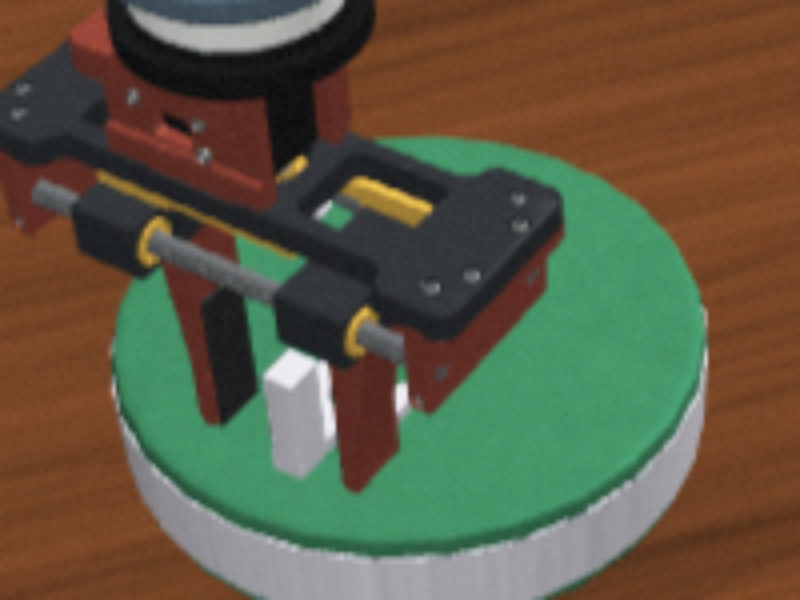

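carry_out(targets=[[[0,0,0],[0,0,0],30],[[0,0,0],[0,0,0],18],[[0,0,0],[0,0,0],14],[[0,0,0],[0,0,0],8],[[0,0,0],[0,0,0],8],[[0,0,0],[0,0,0],8],[[0,0,0],[0,0,0],8],[[0,0,0],[0,0,0],8]])

```text
t: 4.37
ee_pos: [567.6, -79.9, 79.6]
orientation: [-1.38, -2.822, 0.0]
ft_force: [0.2, -0.4, -0.3]
width: 11.6
```

```bash
python3 - <<'E'
from h import *
o=monitor.get_obs();print(o['t'],o['ee_pos'],o['orientation'],o['ft_force'],o['width'])
im=vision.get_image('wrist');cv2.imwrite('pics/w4f.png',im[:,:,::-1]);cv2.imwrite('pics/w4.png',cv2.resize(im[60:260,200:440,::-1],None,fx=3,fy=3,interpolation=2))
E
```

```text
4.3667 [567.60819412 -79.85850696  79.63598562] [-1.38012610e+00 -2.82211986e+00  2.21500210e-05] [ 0.21251381 -0.39228133 -0.26915633] 11.604872471432673
```

View pics/w4.png

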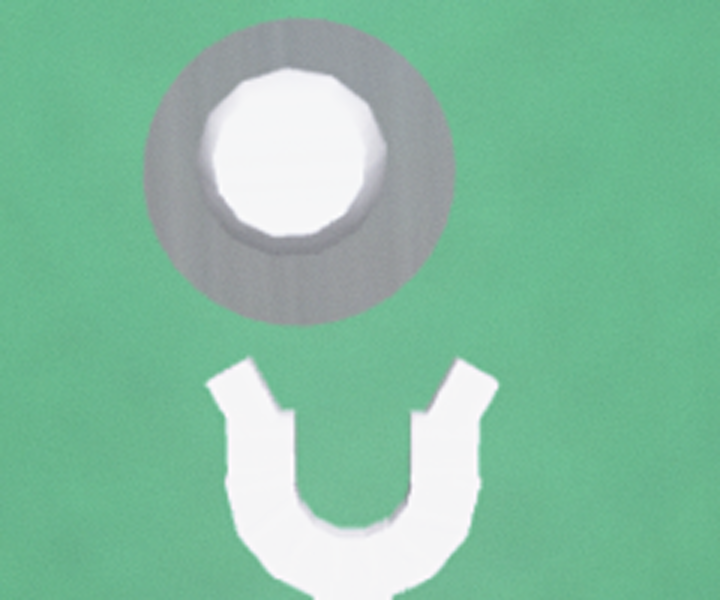

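```bash
python3 - <<'E'
from h import *
def c(u,v,z):return fray((u/3+200-.33,v/3+60-.33),z)
a=np.radians(127.8+0.);o=monitor.get_obs();u=o['orientation'];print(o['ee_pos'],2*np.degrees(np.arctan2(u[1],u[0]))%180-90)
yaw=(2*np.degrees(np.arctan2(u[1],u[0]))%180-90+90)%180;a=np.radians(yaw);print(yaw)
ex=np.array([np.cos(a),np.sin(a)]);ey=np.array([-ex[1],ex[0]])
def rel(P):d=P[:2]-o['ee_pos'][:2];return (d@ex).round(1),(d@ey).round(1)
print('collar',rel(c(300,172,70)),'collar L/R',rel(c(145,172,70)),rel(c(455,172,70)),'t/b',rel(c(300,18,70)),rel(c(300,326,70)))
print('head',rel(c(289,153,94)),rel(c(213,153,94)),rel(c(364,153,94)))
print('slot',rel(c(295,440,76)),rel(c(411,440,76)),'eyeback',rel(c(353,528,76)),'tips',rel(c(250,358,76)),rel(c(458,358,76)), 'outer',rel(c(227,450,76)),rel(c(480,450,76)))
E
```

```text
[567.60605846 -79.85314529  79.65524611] 37.88084437439247
127.88084437439247
collar (np.float64(76.9), np.float64(7.7)) collar L/R (np.float64(77.4), np.float64(31.6)) (np.float64(77.0), np.float64(-15.8)) t/b (np.float64(101.0), np.float64(7.7)) (np.float64(53.2), np.float64(7.8))
head (np.float64(78.1), np.float64(8.1)) (np.float64(78.3), np.float64(18.0)) (np.float64(78.0), np.float64(-1.7))
slot (np.float64(36.4), np.float64(8.4)) (np.float64(36.4), np.float64(-9.1)) eyeback (np.float64(22.7), np.float64(-0.3)) tips (np.float64(48.9), np.float64(15.1)) (np.float64(48.9), np.float64(-16.0)) outer (np.float64(34.9), np.float64(18.8)) (np.float64(34.9), np.float64(-19.6))
```

carry_out(targets=[[[0,0,0],[-3,-2.5,0],8],[[0,0,0],[-6.5,-5,0],8],[[0,0,0],[-11,1,0],8],[[0,0,0],[-15.7,6.8,0],8],[[0,0,0],[-15.7,6.8,0],8],[[0,0,0],[-15.7,6.8,0],8],[[0,0,0],[-15.7,6.8,0],8]])

```text
t: 5.0
ee_pos: [551.8, -72.8, 79.7]
orientation: [-1.38, -2.822, 0.0]
ft_force: [0.3, 1.0, -0.5]
width: 12.0
```

```bash
python3 - <<'E'
from h import *
o=monitor.get_obs();print(o['t'],o['ee_pos'],o['orientation'],o['ft_force'],o['width'])
im=vision.get_image('wrist');cv2.imwrite('pics/w5.png',cv2.resize(im[60:260,200:440,::-1],None,fx=3,fy=3,interpolation=2))
im=vision.get_image('scene');cv2.imwrite('pics/s5.png',cv2.resize(im[130:280,190:390,::-1],None,fx=4,fy=4))
E
```

```text
5.0 [551.84597818 -72.80970531  79.69340434] [-1.37954497e+00 -2.82240063e+00  4.47697231e-05] [ 0.32885295  1.03256462 -0.53678959] 11.980033019392357
```

View pics/w5.png

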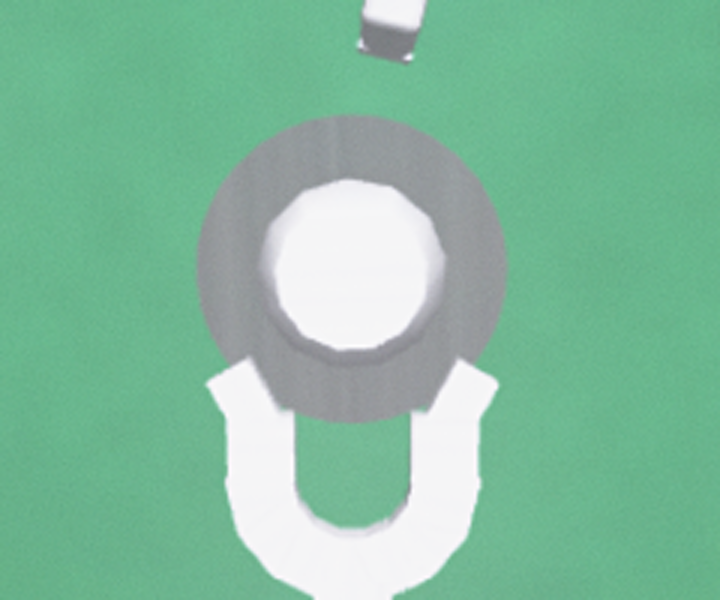

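View pics/s5.png

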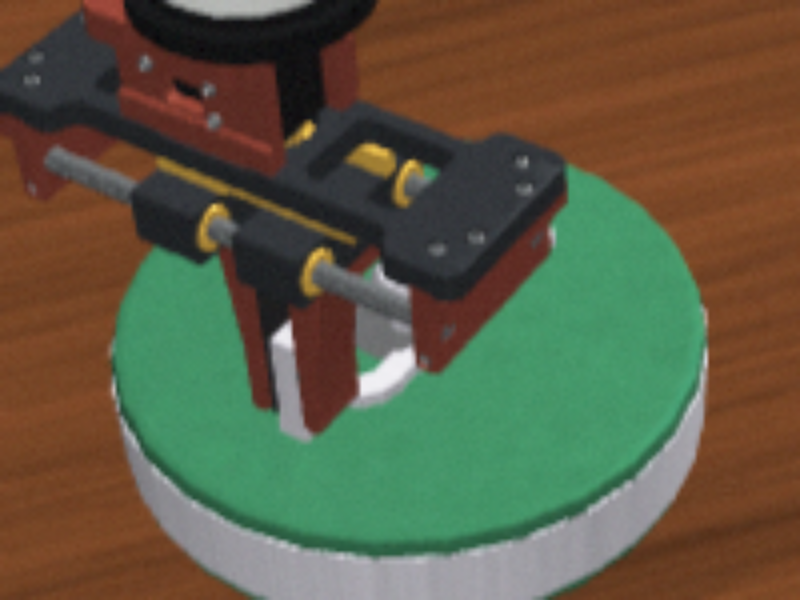

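carry_out(targets=[[[0,0,0],[-2.5,3.2,0],8],[[0,0,0],[-5,6.4,0],8],[[0,0,0],[-7.4,9.5,0],8],[[0,0,0],[-10,12.8,0],8],[[0,0,0],[-12.3,15.8,0],8],[[0,0,0],[-14,18,0],8],[[0,0,0],[-15.4,19.7,0],8],[[0,0,0],[-15.4,19.7,0],8],[[0,0,0],[-15.4,19.7,0],8]])

```text
t: 5.85
ee_pos: [536.5, -53.2, 79.7]
orientation: [1.38, 2.822, -0.0]
ft_force: [0.5, -0.3, -1.2]
width: 11.6
```

```bash
python3 - <<'E'
from h import *
o=monitor.get_obs();print(o['t'],o['ee_pos'],o['orientation'],o['ft_force'],o['width'])
im=vision.get_image('wrist');cv2.imwrite('pics/w6.png',cv2.resize(im[60:260,200:440,::-1],None,fx=3,fy=3,interpolation=2))
E
```

```text
5.85 [536.49695114 -53.22626322  79.70637999] [ 1.37979483e+00  2.82236221e+00 -2.25874451e-05] [ 0.47103896 -0.26848037 -1.23062405] 11.559878336514656
```

View pics/w6.png

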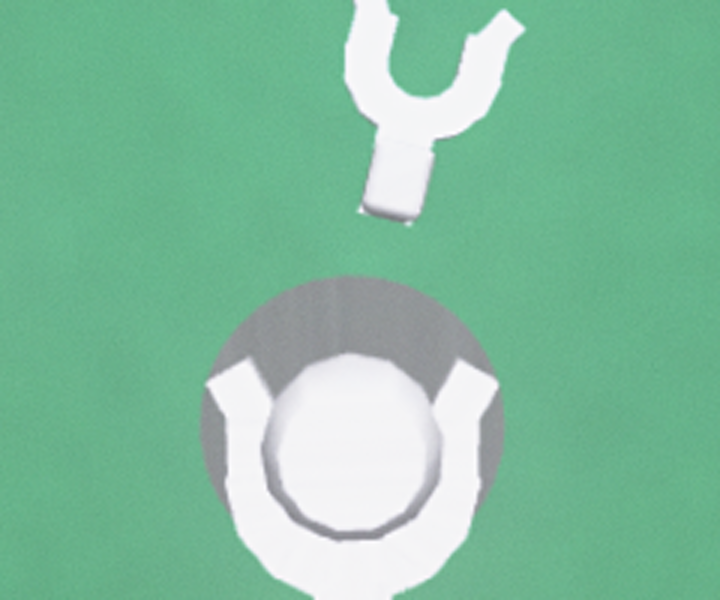

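carry_out(targets=[[[0,0,0],[-1.2,1.6,0],8],[[0,0,0],[-2.5,3.2,0],8],[[0,0,0],[-3.4,4.3,0],8],[[0,0,0],[-3.8,4.9,0],8],[[0,0,0],[-3.8,4.9,0],8],[[0,0,0],[-3.8,4.9,0],8]])

```text
t: 6.4
ee_pos: [532.7, -48.4, 79.7]
orientation: [1.38, 2.822, 0.0]
ft_force: [-0.6, -0.0, -0.0]
width: 11.6
```

```bash
python3 - <<'E'
from h import *
o=monitor.get_obs();print(o['t'],o['ee_pos'],o['orientation'],o['ft_force'],o['width'])
im=vision.get_image('wrist');cv2.imwrite('pics/w7.png',cv2.resize(im[60:260,200:440,::-1],None,fx=3,fy=3,interpolation=2))
E
```

```text
6.4 [532.71089355 -48.42332758  79.69067093] [1.38006915e+00 2.82221936e+00 4.31045551e-05] [-0.55704342 -0.02165113 -0.02643451] 11.613823754170138
```

View pics/w7.png

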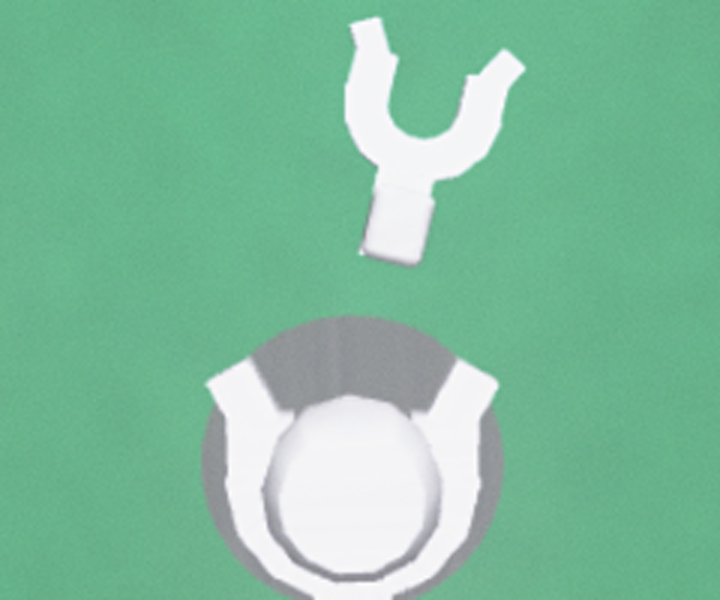

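carry_out(targets=[[[0,0,0],[-0.3,0.4,0],8],[[0,0,0],[-0.6,0.8,0],8],[[0,0,0],[-0.9,1.2,0],8],[[0,0,0],[-0.9,1.2,0],8]])

```text
t: 6.78
ee_pos: [531.7, -47.2, 79.7]
orientation: [-1.38, -2.822, 0.0]
ft_force: [-0.5, 0.2, -0.3]
width: 11.9
```

carry_out(targets=[[[0,0,0],[-0.3,0.4,0],8],[[0,0,0],[-0.6,0.8,0],8],[[0,0,0],[-0.6,0.8,0],8]])

```text
t: 7.03
ee_pos: [531.5, -46.7, 79.7]
orientation: [1.379, 2.822, -0.0]
ft_force: [0.6, -2.4, -1.6]
width: 11.6
```

```bash
python3 - <<'E'
from h import *
o=monitor.get_obs();print(o['t'],o['ee_pos'],o['orientation'],o['ft_force'],o['width'])
im=vision.get_image('wrist');cv2.imwrite('pics/w8.png',cv2.resize(im[60:260,200:440,::-1],None,fx=3,fy=3,interpolation=2))
E
```

```text
7.0333 [531.46248992 -46.69404347  79.72955007] [ 1.37945013e+00  2.82171700e+00 -2.55666357e-04] [ 0.57927335 -2.43908306 -1.57870205] 11.612497138065043
```

View pics/w8.png

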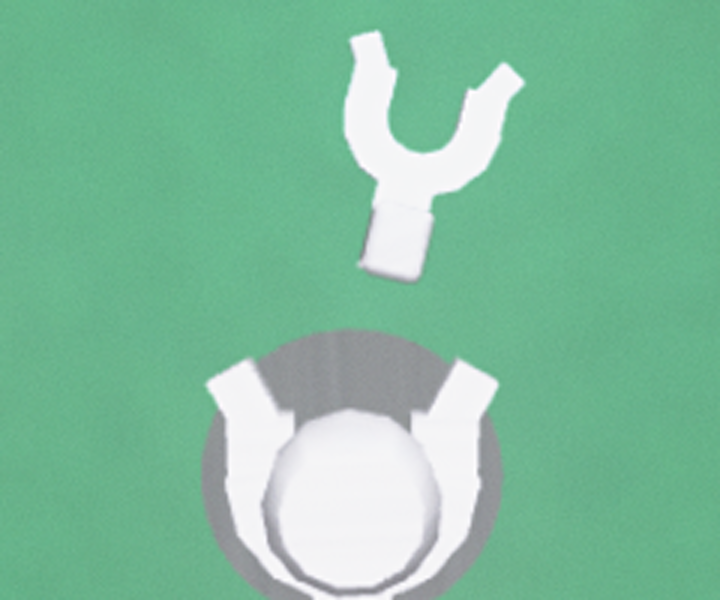

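carry_out(targets=[[[0,0,0],[0.3,-0.4,0],8],[[0,0,0],[0.3,-0.4,0],20],[[0,0,0],[0.3,-0.4,0],40],[[0,0,0],[0.3,-0.4,0],40],[[0,0,0],[0.3,-0.4,0],40],[[0,0,0],[0.3,-0.4,0],40]])

```text
t: 7.58
ee_pos: [531.5, -46.8, 79.7]
orientation: [-1.38, -2.822, -0.0]
ft_force: [-0.1, -0.2, 0.3]
width: 38.8
```

carry_out(targets=[[[0,0,0],[0,0,10],40],[[0,0,0],[0,0,30],40],[[0,0,0],[0,0,60],40],[[0,0,0],[0,0,95],40],[[0,0,0],[35,-20,120],40],[[0,0,0],[70,-45,140],40],[[0,0,0],[100,-75,140],40],[[0,0,0],[130,-100,140],40],[[0,0,0],[130,-100,140],40],[[0,0,0],[130,-100,140],40]])

```text
t: 8.42
ee_pos: [662.9, -148.7, 220.0]
orientation: [1.382, 2.82, 0.0]
ft_force: [-1.0, 0.3, -0.6]
width: 39.8
```

```bash
python3 - <<'E'
from h import *
o=monitor.get_obs();print(o['t'],o['ee_pos'],o['ft_force'],o['width'])
a=vision.get_image('top');b=vision.get_image('scene')
A=cv2.resize(a[210:370,250:410,::-1],None,fx=2.5,fy=2.5,interpolation=2);B=cv2.resize(b[130:290,210:370,::-1],None,fx=2.5,fy=2.5,interpolation=2)
cv2.imwrite('pics/f.png',np.hstack([A,B]))
im=vision.get_image('wrist');cv2.imwrite('pics/w9.png',im[:,:,::-1])
E
```

```text
8.4167 [ 662.91657395 -148.6637091   220.04009587] [-0.97608888  0.29175123 -0.55903954] 39.80940783925285
```

View pics/f.png

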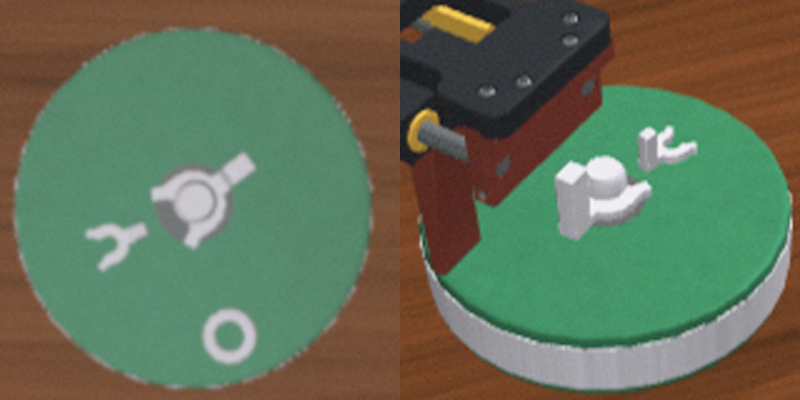

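View pics/w9.png

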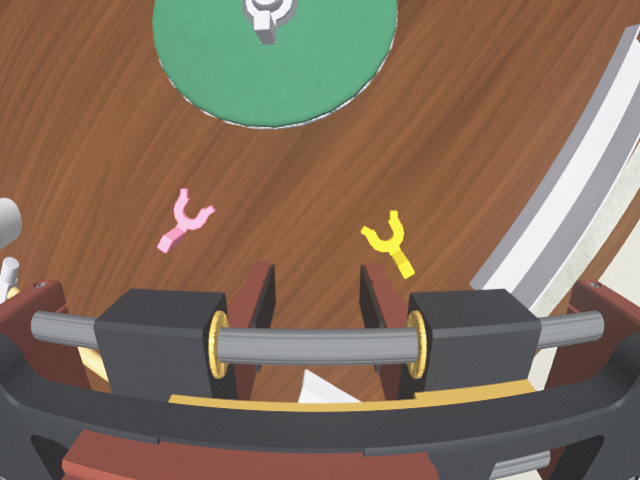

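The top view shows the clip flat around the spindle under its head, with its eye concentric with the spindle at crop px (194,202). The small clip is unmoved at (115,245), and the gripper is clear of everything.

```bash
python3 -c "
from h import *
print(order.close_job())"
```

```text
the job is handed in; nothing more can be done
None
```

I pinched the larger steel clip by its lug and slid it flat along the wheel. It moved 8 mm sideways to line up, then about 47 mm mouth first into the spindle groove. I stopped on a light contact of about 2.4 N against the neck, let go and backed the arm away. The job was handed in at about 8.6 s; it reports no verdict.

- **Clip seated:** The last top and scene pictures show the clip flat under the spindle's head, with its eye about concentric with the spindle. By arm position the eye is about 1 to 2 mm from the axis.
- **Other parts:** In the last pictures the smaller clip and the washer are where they lay at the start. I did not touch the pink and yellow look-alikes.
- **Gripper clear:** It is open and about 150 mm above the wheel's face, touching nothing.
- **Disagreement:** The first top and wrist measurements of absolute position differed by up to about 6 mm. I therefore relied on the position of the spindle relative to the clip, where the two cameras agreed to within about 2 mm.

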